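Tip the pill tube into its rest tray and shut the cabinet door over it

TASK

The purple pill tube is standing on end in its blue rest tray, in the way of the medicine cabinet's swing door. While the door is still wide open, tip the tube over by pushing on it so that it lies lengthwise flat in the tray, then push the door fully shut over it. Do not lift or carry the tube or drag it along upright, and leave everything else on the table where it is.

Things in the scene. Friction and masses are not known exactly. Their poses are not given: they have to be found in the camera images.
- tube_center (a point): Centre (on the axis, half-way up) of the loose purple pill tube with white lid: 105 mm tall, body 36 mm and lid 38 mm in diameter, about 70 g. Its z axis points to the lid. It starts upright on the tray's floor, near the tray's +y end. Pushed near the lid it tips rather than slides, and falls by itself once it leans over about 20 degrees. Lying, it is 38 mm high.
- tray: Blue rest tray, fixed in front of the cabinet in the sweep of the door: a shallow trough 64 mm (its x) by 210 mm (its y), walls 4 mm thick and 14 mm high, floor 4 mm thick. Origin at the centre of its underside on the table; z up. The tube stands near the +y end, so only tipped towards the tray's -y does it land in the tray.
- cabinet: White plastic medicine cabinet, fixed: 130 mm deep (its x), 250 mm wide (its y), 240 mm high, on a 60 mm grey plinth that is set back. Origin at the centre of its underside on the table; its front is the plane x = -65 mm of its own frame and looks to its -x; z up.
- door (a joint): Swing door: 0 is shut, 1.25 to 1.5 rad (sticking out) at the start, at most 1.75. Flat white panel with a green cross outside, no handle, 10 mm thick, 248 mm wide, from 62 to 238 mm above the table: it passes over a lying tube, not a standing one. Hinge friction about 0.06 N m; it stays where it is left. Push on the outer face to shut it.
- door_hinge (a point): Point on the door's vertical hinge line, 150 mm above the table, at x = -65, y = -125 mm of the cabinet's frame; axes as the cabinet's. At joint value q the panel runs from here towards (-sin q, cos q) in that frame; its outer face is 10 mm off the hinge line and looks to (-cos q, -sin q).
- door_edge (a point): Point on the outer face of the door at its free edge, half-way up (150 mm above the table).
- thermometer: Grey infrared thermometer, pistol-shaped, lying on its side, 130 by 132 by 42 mm. Bystander. Origin on its underside below the middle of the barrel.
- mug: White ceramic mug, 80 mm in diameter, 95 mm high, with a handle. Bystander. Origin at the centre of its underside.
- depressor: Stainless steel tongue depressor, a flat bar 160 by 20 by 4 mm. Bystander. Origin at the centre of its underside.
- pilljar: White pill jar with a blue cap, 60 mm in diameter, 75 mm high. Bystander. Origin at the centre of its underside.
- syrup: Amber medicine bottle, 56 mm in diameter, 140 mm high. Bystander. Origin at the centre of its underside.
- bowl: Steel bowl, 130 mm in diameter, 45 mm high. Bystander. Origin at the centre of its underside.
Mind the look-alikes: they are no part of the job. What is meant by the part that bears tube_center is not pink, and is the larger of those in its own colour.

How it is judged:
By the outcome, as a careful person would: the job done as asked, in the order asked, and still so for the second after the job is handed in, with the robot touching nothing.
It also fails if it takes over 51 s, if anything falls off the work surface, if the arm or the gripper's body presses on something with over 40 N, if the wrist force passes 120 N, or if a joint passes its speed limit or range.

ROBOT

A 7-joint arm with a two-finger parallel gripper is mounted at the origin on the work surface. World frame = base frame: x ahead of the robot, y to its left, z up, the work surface at z = 0. Lengths are in mm, angles in degrees, forces in N, time in s.
With the tool pointing down it reaches from about 400 to 900 mm from the base axis. Payload 5.5 kg.
Tool frame: the origin (TCP) lies on the centre line of the jaws, within the pads' length; the fingertips stand ctrl.nose_length ahead of it and the grasp point (between the pads) lies 5 mm behind it (ctrl.nose_length is the distance from the TCP to the fingertips, in mm); y points along the fingers, z is the direction in which the jaws open and shut, and the axes are right-handed (so a half turn about y gives the same grasp; the last joint's range is limited). The gripper opens to 92 mm and grips with 3 to 60 N. Pads are 19 mm wide; open, the fingers measure 130 mm over their backs; the gripper's body (75 mm by 190 mm) begins 47 mm behind the grasp point.
Start: joints at [-55.394, 28.699, -24.465, 88.831, 12.651, 65.22, -12.049], TCP at [217.22, 612.63, 240.729] pointing down, gripper open.
Joint ranges: [-164.97, 164.97], [-17.58, 116.51], [-87.97, 89.64], [11.32, 138.91], [-80.73, 260.73], [10.89, 115.49], [-147.41, 147.41]. Speed limits (degrees/s): [147.25, 147.25, 180, 180, 180, 180, 180].

INTERFACE

Orientations are given as a 3x3 rotation matrix whose columns are the frame's x, y, z axes.
In Python, from bench import ctrl, imaging, job, models gives the robot as it stands.
- The arm moves only by the tool step_arm, never from a script. Its argument "plan" is a list of rows, each a list of 3 entries, a list of its own where there are three numbers: the opening in per cent of the stroke, from 0 (shut) to 100 (fully open), then the shift along the tool's x, y, z in mm, then the turn, a rotation vector about the tool's x, y, z in rad. A call has 1 to 10 rows; each row shifts and turns the pose as measured when the row begins, along the tool's axes as they then stand; what a row does not reach is not made up. A row lasts 1/12 s, in which the tool goes at most 41.7 mm and 7.16 degrees, less where a joint would pass 70% of its speed; a pose out of reach is approached as far as the arm can. A call with a gripper value outside its range is refused whole. The fingers move at their own pace and stop on an object; "newtons" is the grip in N (left out, the last holds). Time passes only in rows, so rows that do not move let the fingers close. It gives the time, the measured TCP pose, the force and the opening at its end, in the units of the state.
- ctrl.observe(): the state, without advancing time (a new reading comes with each control period).
- imaging.capture(name): name is "side" or "top"; returns a dict with "color" (384x512x3 uint8, red, green, blue), "range_z" (384x512 float32, mm along the optical axis (not along the pixel's ray), 0 where there is no reading), "fx", "fy", "cx", "cy" (pixels), "world_from_camera" (4x4, takes a point from camera to world coordinates). Camera axes: x right, y up, looking along -z (the intrinsics and any distortion apply to the point x, -y, -z); pixel columns grow to the right and rows downward; lengths in mm; the calibration is good to about 2 mm. A picture is of the moment at which its call begins.
- job.finish_job(): hands the job in, once; it reports no verdict.
Trained networks look in the newest picture that a camera, given by its name, has taken for a name from the list of things; names that differ only in an ending like _2 or _b are one class to them, and where a whole thing is asked for, a point or a joint stands for the part that bears it (a point fixed in the world has none). Each returns a list of dicts, best first, with "confidence" (0 to 1); they miss things now and then, are a little off and sometimes report something else, mostly with a low value. They report only what shows in the picture. A call takes as long as a camera call. They do not tell look-alikes from the thing itself.
- models.boxes_of(query, camera): "location" ([x, y, z] in mm, in world coordinates, good to about 4 mm: the middle of the surface that is visible of it).
- models.cut_out(query, camera): "pixels" (384x512 bool, what is visible of it).
- models.pinpoint(query, camera): "location" ([x, y, z] in mm, in world coordinates, good to about 4 mm: a listed point, or the origin of a listed thing).
The state is a dict: "t": time; "joint_positions": joint angles; "qd": joint speeds; "joint_efforts": joint torques, N m; "ee_pos": TCP position; "tool_rot": TCP orientation; "force": force on the tool from outside, world axes, zero at the start; "wrist_torque": the same for the moment, N m; "grip_width": finger opening in mm.
Only numpy, scipy, OpenCV 4.12 (cv2) and the standard library are available. Lean on these libraries where they do the work, as an engineer would, in place of code of your own. Each camera call takes 0.05 s, during which the arm holds its last target.

## Working session

There is one attempt and no reset: what is moved stays moved. The work goes in short steps, Python scripts to look and compute and a tool call to move; the robot and the scene stay as the last step left them, time stands still between calls to the robot, and variables do not carry over. Pictures are saved under pics/ and viewed, and the job is handed in when it is done.

Besides the shell and the picture viewer there is one more tool, called after ">>>" by a JSON object that holds its "api" and its "payload". step_arm: Moves the arm, as the interface text tells. Its arguments: {"type":"object","properties":{"plan":{"type":"array","items":{"type":"array"}},"newtons":{"type":"number"}},"required":["plan"]}

```bash
mkdir -p pics; ls
cat > h.py <<'E'
import numpy as np, cv2
from bench import ctrl, imaging, job, models
def save(c,n): cv2.imwrite('pics/'+n+'.png',cv2.cvtColor(c['color'],cv2.COLOR_RGB2BGR))
def world(c):
    h,w=c['range_z'].shape; u,v=np.meshgrid(np.arange(w),np.arange(h)); z=c['range_z']
    p=np.stack([(u-c['cx'])/c['fx']*z,-(v-c['cy'])/c['fy']*z,-z,np.ones_like(z)],-1)
    return (p@c['world_from_camera'].T)[...,:3]
def proj(c,p):
    q=np.linalg.inv(c['world_from_camera'])@np.append(p,1); return [c['cx']+c['fx']*q[0]/-q[2], c['cy']-c['fy']*q[1]/-q[2]]
E
python3 - <<'E'
from h import *
np.set_printoptions(precision=1,suppress=True)
print(ctrl.nose_length); s=ctrl.observe(); print(s)
for n in ['side','top']:
    c=imaging.capture(n); save(c,n+'0'); print(n,c['fx'],c['cx'],c['cy'],c['world_from_camera'],[k for k in c])
    for q in ['tube_center','tray','cabinet','door_hinge','door_edge','thermometer','mug','depressor','pilljar','syrup','bowl']:
        for r in models.pinpoint(q,n)[:4]: print(q,round(r['confidence'],2),np.array(r['location']),np.array(proj(c,r['location'])))
E
```

```text
pics
14.0
{'t': 0.0, 'joint_positions': array([-55.4,  28.8, -24.4,  88.9,  12.7,  65.2, -12.1]), 'qd': array([-0. , -0. ,  0. , -0. ,  0.2,  0. ,  0. ]), 'joint_efforts': array([  0. , -56.7,  -5.8, -27.9,  -0.1,   0. ,   0. ]), 'ee_pos': array([217.1, 611.9, 239.7]), 'tool_rot': array([[ 0.9, -0. ,  0.3],
       [-0.3, -0. ,  0.9],
       [-0. , -1. , -0. ]]), 'force': array([-0.5,  0.3, -0.3]), 'wrist_torque': array([0., 0., 0.]), 'grip_width': 91.53574516285802}
side 430.17509314604183 252.10502762394495 186.65347704850691 [[ -1.    0.    0.  611.7]
 [ -0.   -0.7   0.7 864.6]
 [  0.    0.7   0.7 849.2]
 [  0.    0.    0.    1. ]] ['color', 'range_z', 'fx', 'fy', 'cx', 'cy', 'world_from_camera']
tube_center 0.76 [ 753.3 -128.8   38.7] [204.  164.2]
tube_center 0.71 [758.4 -21.8  47.4] [198.7 186.1]
tray 0.87 [578.7 -97.2  -2. ] [262.6 181.7]
cabinet 0.59 [ 550.8 -254.8   -3.2] [270.4 149.9]
door_hinge 0.97 [ 437.6 -169.6  149.6] [312.3 125.6]
door_hinge 0.42 [576.2 -98.7   0.5] [263.5 180.7]
door_edge 0.76 [529.3  60.8 151.3] [284.9 177.6]
thermometer 0.58 [621.2 253.9  -0.8] [247
[... 368 characters left out ...]
   0.1    1.  1162.9]
 [   0.     0.     0.     1. ]] ['color', 'range_z', 'fx', 'fy', 'cx', 'cy', 'world_from_camera']
tube_center 0.63 [ 629.6 -101.    53.9] [312.8 191.5]
tube_center 0.5 [ 750.4 -125.    38.6] [319.5 154.4]
tray 0.91 [578.4 -94.5  -1.4] [308.9 209.3]
cabinet 0.68 [ 553.4 -257.6   -6.3] [359.4 217.5]
door_hinge 0.86 [ 439.6 -166.4  151.9] [341.4 255.5]
door_edge 0.65 [528.9  63.8 146.6] [258.5 222.5]
thermometer 0.64 [616.  253.3   0.3] [202.2 197. ]
mug 0.68 [707.7 343.3  -1.6] [176.  169.4]
depressor 0.66 [442.5 223.6  -1.3] [209.9 250.8]
pilljar 0.79 [596.8 389.3   1.3] [160.5 202.5]
syrup 0.66 [470.4 394.9   1. ] [157.2 241.5]
bowl 0.7 [765.5 109.    5.7] [246.8 152. ]
```

View pics/side0.png

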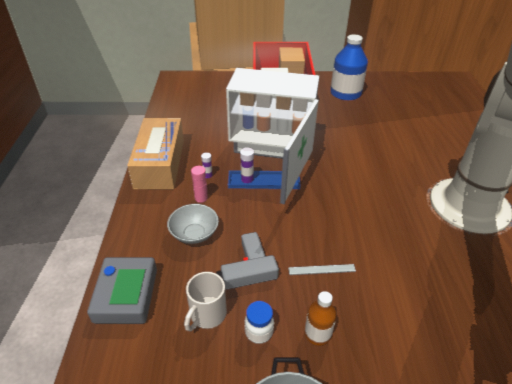

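View pics/top0.png

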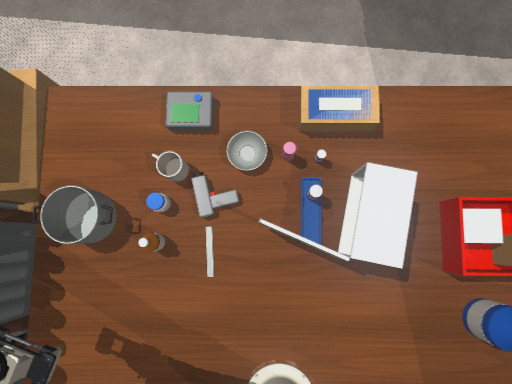

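The side view shows three tube-like candidates: the purple one standing in the blue tray (247,165), a smaller purple one (206,163) and a pink one (200,185). The one in the tray fits: it isn't pink, and it's the larger of the two purples. I'll confirm that in a crop and measure the geometry.

Run:
```python
from h import *
np.set_printoptions(precision=1,suppress=True)
for n in ['side','top']:
    c=imaging.capture(n); W=world(c); 
    crop=c['color'][110:230,150:330] if n=='side' else c['color'][130:280,230:430]
    cv2.imwrite(f'pics/{n}crop.png',cv2.cvtColor(cv2.resize(crop,None,fx=4,fy=4,interpolation=cv2.INTER_CUBIC)[:600,:800],cv2.COLOR_RGB2BGR))
    hsv=cv2.cvtColor(c['color'],cv2.COLOR_RGB2HSV)
    ok=c['range_z']>0
    # tray blue
    m=(hsv[...,0]>105)&(hsv[...,0]<125)&(hsv[...,1]>120)&ok&(abs(W[...,0]-580)<150)&(abs(W[...,1]+97)<90)&(W[...,2]<25)
    r=cv2.minAreaRect(W[m][:,:2].astype(np.float32)); print('tray',m.sum(),r,np.median(W[m][:,2]))
    # things above 245..: cabinet top
    m=ok&(W[...,2]>225)&(abs(W[...,0]-550)<200)&(W[...,1]<-100)&(W[...,1]>-400)
    r=cv2.minAreaRect(W[m][:,:2].astype(np.float32)); print('cab top',m.sum(),r,np.median(W[m][:,2]))
    # door: z 100..240, y>-150
    m=ok&(W[...,2]>130)&(W[...,2]<245)&(W[...,0]<580)&(W[...,0]>400)&(W[...,1]>-150)&(W[...,1]<100)
    P=W[m][:,:2]; l=cv2.fitLine(P.astype(np.float32),cv2.DIST_L1,0,.01,.01).ravel(); print('door',len(P),l,P[P[:,1].argmax()],W[m][:,2].max())
    # tube
    for k in models.cut_out('tube_center',n): 
        q=W[k['pixels']&ok]; print('tube',k['confidence'],len(q),np.percentile(q,[2,50,98],axis=0).tolist(), q[q[:,2]>q[:,2].max()-8].mean(0))
```

```text
tray 765 ((575.1595458984375, -96.2203369140625), (70.67601013183594, 207.48587036132812), 89.65310668945312) 6.721444084210475
cab top 2184 ((550.9873046875, -222.14332580566406), (205.6435546875, 258.7670593261719), 79.08126068115234) 241.09607476304961
door 1145 [  0.4   0.9 465.2 -81.8] [527.1  69. ] 243.29748062790622
tube 0.7 209 [[730.7786067984399, -133.81392428372993, 2.3188910922090145], [740.846573265801, -112.94982496341436, 55.59670654213744], [756.0795697046135, -24.06669571082987, 101.40214983318418]] [737.8 -24.3 104.5]
tube 0.58 419 [[607.6263833062176, -113.75473080040285, 10.356532852484106], [624.8339953900107, -86.92825507437112, 70.23285955029235], [642.4249889029737, -80.08702914218644, 111.88189011148128]] [624.6 -96.8 109.6]
tube 0.56 452 [[737.7268843782035, -35.3083839756689, 4.778895462175715], [753.6242711820087, -9.574222350344996, 70.74315969542914], [771.8053743951352, -3.3151296960273333, 107.85765153700848]] [755.1 -21.  105.7]
tray 975 ((574.9714965820312, -98.00828552246094), (61.619483947753906, 207.86924743652344), 89.48282623291016) 4.7346982182
[... 151 characters left out ...]
.9  455.5 -115.3] [529.2  62.2] 242.4542557614277
tube 0.6 181 [[737.7005966138794, -39.69107606926942, 16.34111315008372], [747.7549433872591, -24.13799326982354, 103.16683691567528], [770.5145115130468, -7.116348290928861, 108.84891156513058]] [755.  -24.5 105.6]
tube 0.5 197 [[607.2641307038749, -121.16736937959895, 3.1924176619530407], [621.7030846727029, -98.07984508520872, 107.29095622155842], [660.0665283277992, -83.77592448943804, 112.1253937936886]] [ 625.  -101.5  109.1]
tube 0.21 747 [[668.5262688286183, 302.5235413657323, -0.03835965435129766], [713.8761196115146, 352.0748379296359, 42.7436118623184], [746.5100538583018, 396.10397090354525, 96.26370973733553]] [706.3 340.5  94.9]
```

```bash
ls pics
```

```text
side0.png
sidecrop.png
top0.png
topcrop.png
```

View pics/sidecrop.png

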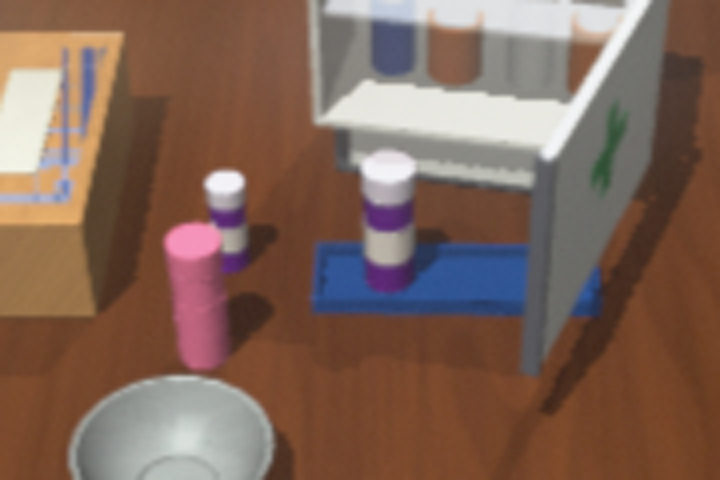

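View pics/topcrop.png

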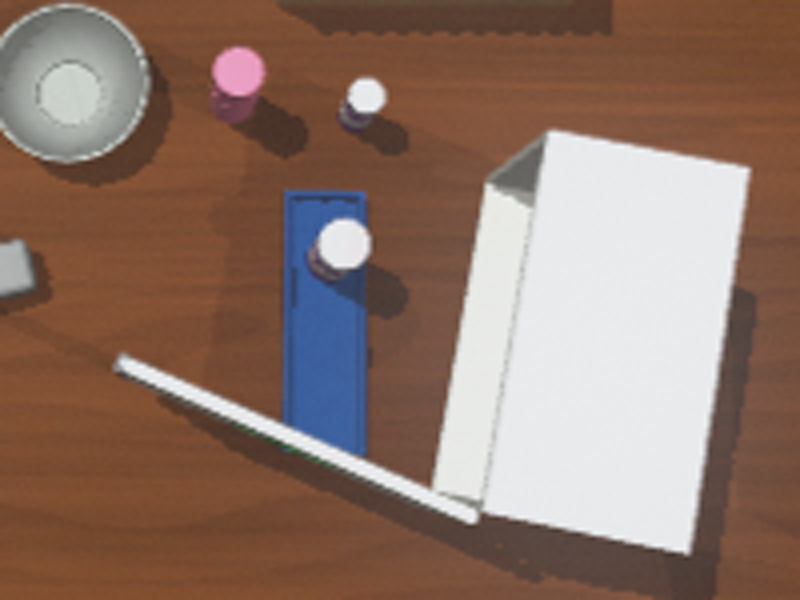

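The crop confirms it. The tube at tray pixel (390,220 in the side crop) is purple with a white lid and clearly larger than the purple one at (225,220). The third one is pink. The tube stands at about (625,-99) and the tray runs along world x. The door is at about 1.37 rad, hinged at (438,-168).

First I'll lift and turn the jaw axis to world x, closing the gripper.

Run:
```python
from h import *
s=ctrl.observe(); R=s['tool_rot']; print(np.round(R,3))
from scipy.spatial.transform import Rotation as Ro
T=np.array([[0,0,1],[-1,0,0],[0,-1,0.]])
print(Ro.from_matrix(R.T@T).as_rotvec(), s['ee_pos'])
```

```text
[[ 0.943 -0.     0.334]
 [-0.334  0.     0.943]
 [-0.    -1.     0.   ]]
[-1.78551450e-05  1.23006399e+00 -3.43952099e-05] [217.21095159 612.64649071 240.72965609]
```

>>> {"api": "step_arm", "payload": {"plan": [[0, [0, -9, 0], [0, 0.12, 0]], [0, [0, -9, 0], [0, 0.12, 0]], [0, [0, -9, 0], [0, 0.12, 0]], [0, [0, -9, 0], [0, 0.12, 0]], [0, [0, -9, 0], [0, 0.12, 0]], [0, [0, -9, 0], [0, 0.12, 0]], [0, [0, -9, 0], [0, 0.12, 0]], [0, [0, -9, 0], [0, 0.12, 0]], [0, [0, -9, 0], [0, 0.12, 0]], [0, [0, -9, 0], [0, 0.12, 0]]], "newtons": 20}}

```text
t: 2.23
ee_pos: [216.5, 610.8, 331.2]
tool_rot: [[-0.016, -0.004, 1.0], [-1.0, -0.006, -0.016], [0.006, -1.0, -0.004]]
force: [-0.5, 0.2, 0.1]
grip_width: 29.9
```

>>> {"api": "step_arm", "payload": {"plan": [[0, [25, 0, 30], [0, 0, 0]], [0, [25, 0, 30], [0, 0, 0]], [0, [25, 0, 30], [0, 0, 0]], [0, [25, 0, 30], [0, 0, 0]], [0, [25, 0, 30], [0, 0, 0]], [0, [25, 0, 30], [0, 0, 0]], [0, [25, 0, 30], [0, 0, 0]], [0, [25, 0, 30], [0, 0, 0]], [0, [25, 0, 30], [0, 0, 0]], [0, [25, 0, 30], [0, 0, 0]]]}}

```text
t: 3.07
ee_pos: [510.7, 359.0, 333.1]
tool_rot: [[0.003, -0.007, 1.0], [-1.0, 0.007, 0.003], [-0.007, -1.0, -0.007]]
force: [0.2, 0.8, -0.1]
grip_width: 0.4
```

>>> {"api": "step_arm", "payload": {"plan": [[0, [25, 0, 15], [0, 0, 0]], [0, [25, 0, 15], [0, 0, 0]], [0, [25, 0, 15], [0, 0, 0]], [0, [25, 0, 15], [0, 0, 0]], [0, [25, 0, 15], [0, 0, 0]], [0, [25, 0, 15], [0, 0, 0]], [0, [25, 0, 15], [0, 0, 0]], [0, [25, 0, 15], [0, 0, 0]], [0, [25, 0, 15], [0, 0, 0]], [0, [25, 0, 15], [0, 0, 0]]]}}

```text
t: 3.9
ee_pos: [670.6, 93.5, 330.9]
tool_rot: [[-0.0, -0.004, 1.0], [-1.0, 0.008, -0.0], [-0.008, -1.0, -0.004]]
force: [0.7, 0.2, 0.1]
grip_width: 0.3
```

>>> {"api": "step_arm", "payload": {"plan": [[0, [30, 0, 1], [0, 0, 0]], [0, [30, 0, 1], [0, 0, 0]], [0, [30, 0, 1], [0, 0, 0]], [0, [30, 0, 1], [0, 0, 0]], [0, [30, 0, 1], [0, 0, 0]], [0, [25, 0, 1], [0, 0, 0]], [0, [14, 0, 1], [0, 0, 0]], [0, [0, 0, 0], [0, 0, 0]]]}}

```text
t: 4.57
ee_pos: [679.0, -112.7, 327.5]
tool_rot: [[-0.008, -0.004, 1.0], [-1.0, 0.003, -0.008], [-0.003, -1.0, -0.004]]
force: [0.1, 0.2, -0.0]
grip_width: 0.4
```

Run:
```python
from h import *
np.set_printoptions(precision=1,suppress=True)
s=ctrl.observe();print(s['ee_pos'],s['joint_positions'])
for n in ['side','top']:
    c=imaging.capture(n); save(c,n+'1'); W=world(c)
    m=(c['range_z']>0)&(abs(W[...,0]-470)<110)&(abs(W[...,1]+50)<140)&(W[...,2]>255)
    print(n,m.sum(),np.percentile(W[m][:,2],[0,2,10,50]) if m.any() else '')
```

```text
[ 679.  -112.7  327.5] [ 1.9 27.6  8.1 77.2 -4.  75.7  9.6]
side 0 
top 16604 [701.8 730.3 746.3 772.8]
```

View pics/side1.png

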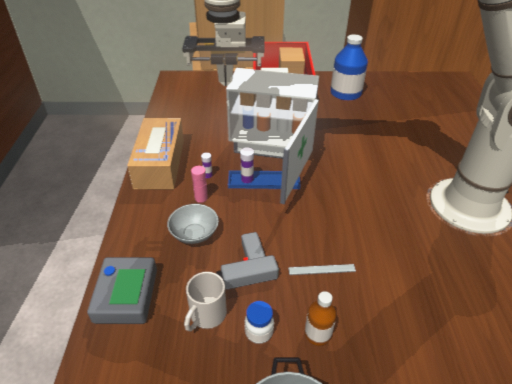

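View pics/top1.png

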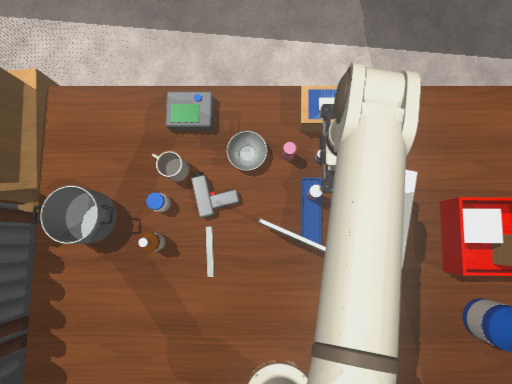

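The arm passes high over the door: its upper surface sits at about 700 mm or more, against a door top of 240. The scene hasn't changed. Next I descend behind the tube on its +x side.

>>> {"api": "step_arm", "payload": {"plan": [[0, [-7, 25, 1], [0, 0, 0]], [0, [-5, 25, 1], [0, 0, 0]], [0, [0, 25, 0], [0, 0, 0]], [0, [0, 25, 0], [0, 0, 0]], [0, [0, 25, 0], [0, 0, 0]], [0, [0, 25, 0], [0, 0, 0]], [0, [0, 20, 0], [0, 0, 0]], [0, [0, 10, 0], [0, 0, 0]], [0, [0, 0, 0], [0, 0, 0]]]}}

```text
t: 5.42
ee_pos: [686.7, -58.3, 144.4]
tool_rot: [[0.03, 0.005, 1.0], [-0.999, 0.025, 0.03], [-0.025, -1.0, 0.006]]
force: [-0.4, -0.0, 0.9]
grip_width: 0.5
```

>>> {"api": "step_arm", "payload": {"plan": [[0, [10, 8, 0], [0, 0, -0.01]], [0, [10, 8, 0], [0, 0, -0.01]], [0, [8, 8, 0], [0, -0.01, 0]], [0, [4, 8, 0], [0, -0.01, 0]], [0, [0, 0, 0], [0, 0, 0]], [0, [0, 0, 0], [0, 0, 0]]]}}

```text
t: 5.92
ee_pos: [691.5, -89.7, 113.5]
tool_rot: [[0.056, 0.012, 0.998], [-0.998, 0.004, 0.056], [-0.003, -1.0, 0.013]]
force: [0.3, 0.5, -0.7]
grip_width: 0.3
```

Run:
```python
from h import *
s=ctrl.observe();print(s['ee_pos'],s['tool_rot'].round(3),s['qd'])
```

```text
[691.52062743 -89.73592095 113.46851856] [[ 0.056  0.012  0.998]
 [-0.998  0.004  0.056]
 [-0.003 -1.     0.013]] [ 1.06636834  0.5695031   0.4793671   0.18939052  0.21642512 -0.36169537
  0.58246619]
```

>>> {"api": "step_arm", "payload": {"plan": [[0, [4, 4, -4], [0.003, 0.02, 0.003]], [0, [4, 4, -4], [0.003, 0.02, 0]], [0, [2, 3, -4], [0, 0.01, 0]], [0, [0, 1, 0], [0, 0, 0]], [0, [0, 0, 0], [0, 0, 0]]]}}

```text
t: 6.33
ee_pos: [679.3, -103.2, 101.6]
tool_rot: [[-0.002, 0.021, 1.0], [-1.0, 0.007, -0.002], [-0.007, -1.0, 0.021]]
force: [-0.2, -0.1, -0.9]
grip_width: 0.5
```

Run:
```python
from h import *
np.set_printoptions(precision=1,suppress=True)
c=imaging.capture('side'); save(c,'side2')
cv2.imwrite('pics/side2c.png',cv2.cvtColor(cv2.resize(c['color'][60:210,130:330],None,fx=4,fy=4),cv2.COLOR_RGB2BGR))
s=ctrl.observe();print(s['ee_pos'],s['tool_rot'])
```

```text
[ 679.3 -103.2  101.6] [[-0.  0.  1.]
 [-1.  0. -0.]
 [-0. -1.  0.]]
```

View pics/side2c.png

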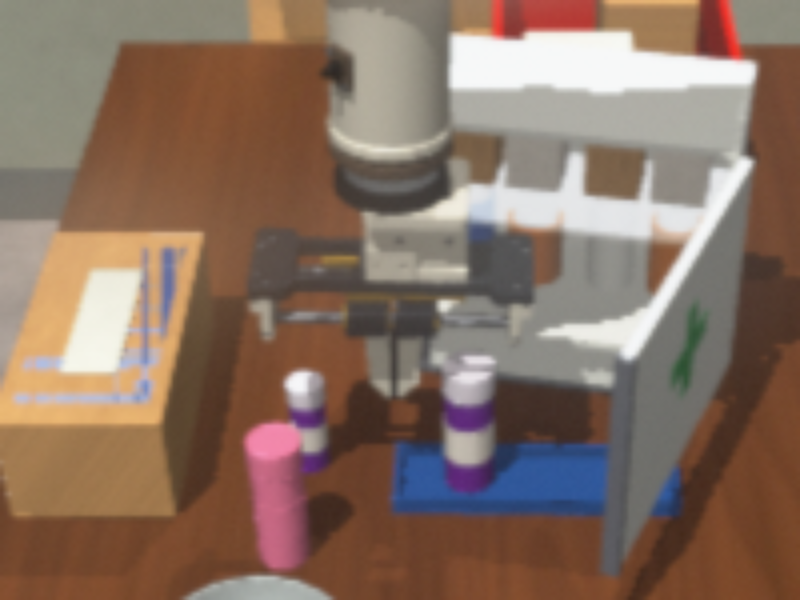

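The gripper is just behind the lid (tips at about (398,385) in the crop) with clear space around it. Now I push along -x.

>>> {"api": "step_arm", "payload": {"plan": [[0, [-1, 0, -5], [0, 0, 0]], [0, [-1, 0, -5], [0, 0, 0]], [0, [0, 0, -5], [0, 0, 0]], [0, [0, 0, -5], [0, 0, 0]], [0, [0, 0, 0], [0, 0, 0]]]}}

```text
t: 6.8
ee_pos: [657.9, -99.4, 101.9]
tool_rot: [[-0.0, 0.022, 1.0], [-1.0, 0.007, -0.0], [-0.007, -1.0, 0.022]]
force: [-0.4, -0.2, 0.2]
grip_width: 0.5
```

Run:
```python
from h import *
np.set_printoptions(precision=3,suppress=True)
c=imaging.capture('side')
cv2.imwrite('pics/side3c.png',cv2.cvtColor(cv2.resize(c['color'][60:210,130:330],None,fx=4,fy=4),cv2.COLOR_RGB2BGR))
s=ctrl.observe();print(s['ee_pos'],s['tool_rot'],s['force'])
```

```text
[658.467 -99.357 102.01 ] [[-0.     0.023  1.   ]
 [-1.     0.007 -0.   ]
 [-0.007 -1.     0.023]] [ 0.037 -0.664 -0.675]
```

View pics/side3c.png

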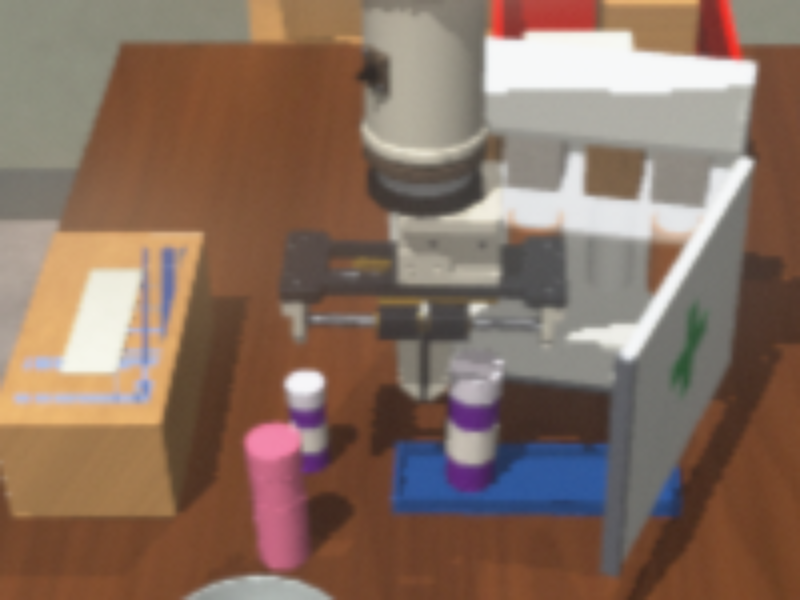

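Contact is made and the tube is starting to lean. I'll keep pushing.

>>> {"api": "step_arm", "payload": {"plan": [[0, [0, 0, -5], [0, 0, 0]], [0, [0, 0, -5], [0, 0, 0]], [0, [0, 0, -5], [0, 0, 0]], [0, [0, 0, -5], [0, 0, 0]], [0, [0, 0, -5], [0, 0, 0]], [0, [0, 0, -3], [0, 0, 0]], [0, [0, 0, 0], [0, 0, 0]]]}}

```text
t: 7.43
ee_pos: [627.6, -99.3, 101.7]
tool_rot: [[0.0, 0.023, 1.0], [-1.0, 0.007, -0.0], [-0.007, -1.0, 0.023]]
force: [-0.0, -0.0, 0.3]
grip_width: 0.3
```

Run:
```python
from h import *
np.set_printoptions(precision=3,suppress=True)
c=imaging.capture('side')
cv2.imwrite('pics/side4c.png',cv2.cvtColor(cv2.resize(c['color'][60:210,130:330],None,fx=4,fy=4),cv2.COLOR_RGB2BGR))
s=ctrl.observe();print(s['ee_pos'],s['tool_rot'],s['force'])
```

```text
[627.923 -99.294 101.7  ] [[ 0.     0.024  1.   ]
 [-1.     0.007 -0.   ]
 [-0.007 -1.     0.024]] [ 0.668 -0.057  0.12 ]
```

View pics/side4c.png

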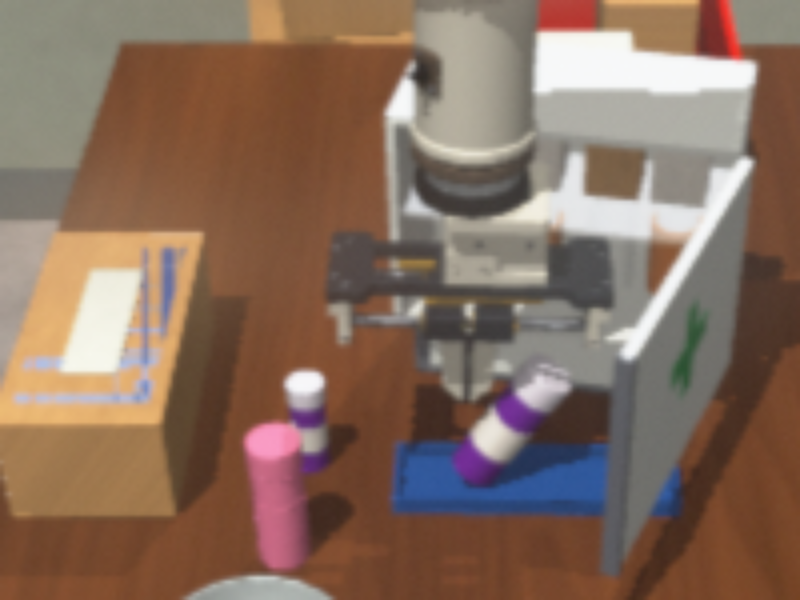

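Here the tube is falling the right way (lid at (540,385) in the crop). I'll wait two rows and look.

>>> {"api": "step_arm", "payload": {"plan": [[0, [0, 0, 3], [0, 0, 0]], [0, [0, 0, 3], [0, 0, 0]], [0, [0, 0, 0], [0, 0, 0]], [0, [0, 0, 0], [0, 0, 0]]]}}

```text
t: 7.82
ee_pos: [635.5, -99.3, 102.1]
tool_rot: [[0.0, 0.025, 1.0], [-1.0, 0.007, 0.0], [-0.007, -1.0, 0.025]]
force: [0.8, 0.1, 0.5]
grip_width: 0.6
```

Run:
```python
from h import *
np.set_printoptions(precision=3,suppress=True)
c=imaging.capture('side')
cv2.imwrite('pics/side5c.png',cv2.cvtColor(cv2.resize(c['color'][60:210,130:330],None,fx=4,fy=4),cv2.COLOR_RGB2BGR))
s=ctrl.observe();print(s['ee_pos'],s['tool_rot'],s['force'])
```

```text
[635.568 -99.244 102.142] [[ 0.     0.025  1.   ]
 [-1.     0.007  0.   ]
 [-0.007 -1.     0.025]] [-0.179 -0.132  1.02 ]
```

View pics/side5c.png

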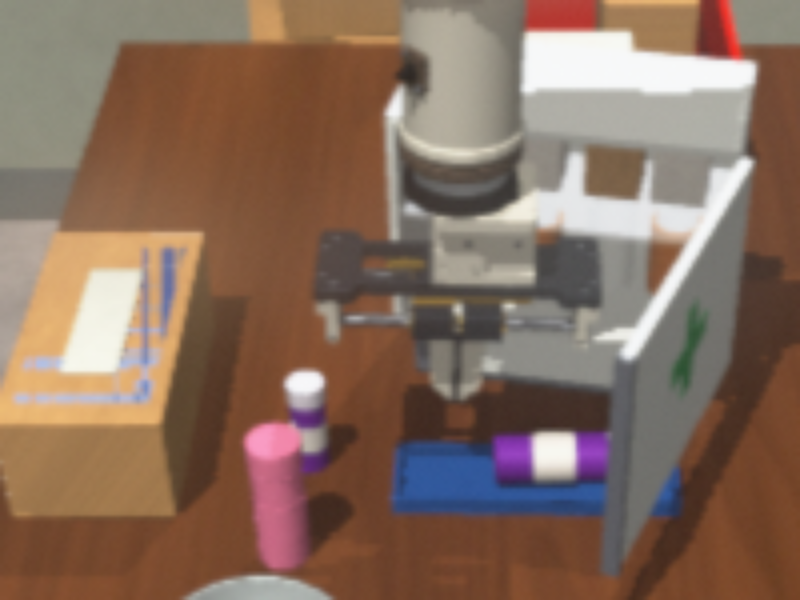

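The tube lies flat in the tray along its length (about (550,457) in the crop). Now I lift clear and cross over the door to its outer side.

>>> {"api": "step_arm", "payload": {"plan": [[0, [0, -25, 0], [-0.005, 0, 0]], [0, [0, -25, 0], [-0.005, 0, 0]], [0, [0, -25, 0], [-0.005, 0, 0]], [0, [0, -25, 0], [0, 0, 0]], [0, [0, -25, 0], [0, 0, 0]], [0, [0, -25, 0], [0, 0, 0]], [0, [0, -25, 0], [0, 0, 0]], [0, [0, -25, 0], [0, 0, 0]], [0, [0, -15, 0], [0, 0, 0]], [0, [0, -5, 0], [0, 0, 0]]]}}

```text
t: 8.7
ee_pos: [631.0, -100.2, 327.9]
tool_rot: [[0.001, 0.0, 1.0], [-1.0, 0.008, 0.001], [-0.008, -1.0, 0.0]]
force: [0.6, 1.0, -0.7]
grip_width: 0.1
```

>>> {"api": "step_arm", "payload": {"plan": [[0, [-15, 0, -17], [0, 0, 0]], [0, [-15, 0, -17], [0, 0, 0]], [0, [-15, 0, -17], [0, 0, 0]], [0, [-15, 0, -17], [0, 0, 0]], [0, [-15, 0, -17], [0, 0, 0]], [0, [-15, 0, -17], [0, 0, 0]], [0, [-15, 0, -17], [0, 0, 0]], [0, [-15, 0, -17], [0, 0, 0]], [0, [-10, 0, -12], [0, 0, 0]], [0, [0, 0, -5], [0, 0, 0]]]}}

```text
t: 9.53
ee_pos: [470.4, 33.3, 322.7]
tool_rot: [[-0.002, -0.003, 1.0], [-1.0, 0.005, -0.002], [-0.005, -1.0, -0.003]]
force: [-0.9, -0.0, 0.1]
grip_width: 0.4
```

Run:
```python
from h import *
np.set_printoptions(precision=3,suppress=True)
s=ctrl.observe();print(s['ee_pos'],s['tool_rot'],s['force'])
for n in ['side','top']:
    c=imaging.capture(n); save(c,n+'6'); W=world(c); ok=c['range_z']>0
    m=ok&(W[...,2]>130)&(W[...,2]<245)&(W[...,0]<580)&(W[...,0]>400)&(W[...,1]>-150)&(W[...,1]<100)
    P=W[m][:,:2]
    if len(P)>20: print(n,'door',len(P),P[P[:,1].argmax()])
    for q in ('door_edge','tube_center'):
        for r in models.pinpoint(q,n)[:3]: print(n,q,r)
```

```text
[470.389  33.322 322.707] [[-0.002 -0.003  1.   ]
 [-1.     0.005 -0.002]
 [-0.005 -1.    -0.003]] [-0.889 -0.022  0.088]
side door 1041 [526.618  66.289]
side door_edge {'location': [525.5, 58.2, 154.7], 'confidence': 0.74}
side tube_center {'location': [555.9, -103.9, 22.1], 'confidence': 0.91}
side tube_center {'location': [759.1, -22.4, 51.5], 'confidence': 0.63}
top door 145 [474.518 -78.195]
top door_edge {'location': [763.6, 109.4, 2.9], 'confidence': 0.26}
top tube_center {'location': [561.5, -103.5, 20.2], 'confidence': 0.88}
top tube_center {'location': [704.7, 343.1, -3.3], 'confidence': 0.54}
top tube_center {'location': [746.2, -122.9, 38.1], 'confidence': 0.51}
```

View pics/side6.png

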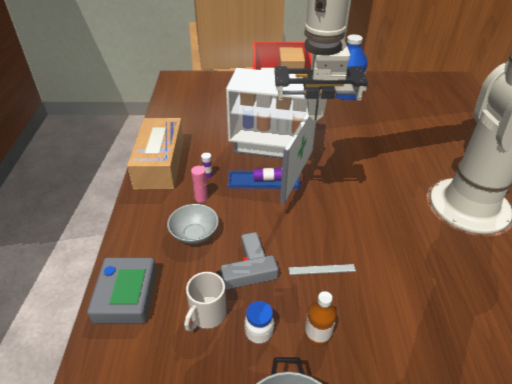

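View pics/top6.png

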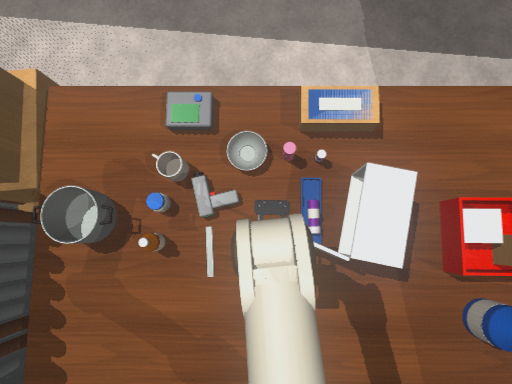

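The tube lies at about (558,-104,21). The door hasn't moved, and the tool is above its outer side. Lowering now.

>>> {"api": "step_arm", "payload": {"plan": [[0, [0, 10, -4], [0, 0, 0]], [0, [0, 14, -4], [0, 0, 0]], [0, [0, 14, -2], [0, 0, 0]], [0, [0, 14, 0], [0, 0, 0]], [0, [0, 14, 0], [0, 0, 0]], [0, [0, 14, 0], [0, 0, 0]], [0, [0, 14, 0], [0, 0, 0]], [0, [0, 10, 0], [0, 0, 0]], [0, [0, 4, 0], [0, 0, 0]], [0, [0, 0, 0], [0, 0, 0]]]}}

```text
t: 10.67
ee_pos: [463.9, 23.6, 204.0]
tool_rot: [[-0.019, -0.004, 1.0], [-1.0, 0.002, -0.019], [-0.002, -1.0, -0.004]]
force: [-0.3, -0.4, -0.8]
grip_width: 0.5
```

>>> {"api": "step_arm", "payload": {"plan": [[0, [0, 0, 5], [0, 0.01, 0]], [0, [0, 0, 8], [0, 0.01, 0]], [0, [1, 0, 8], [0, 0, 0]], [0, [2, 0, 8], [0, 0, 0]], [0, [2, 0, 8], [0, 0, 0]], [0, [2, 0, 8], [0, 0, 0]], [0, [3, 0, 8], [0, 0, 0]], [0, [4, 0, 8], [0, 0, 0]], [0, [5, 0, 8], [0, 0, 0]], [0, [5, 0, 8], [0, 0, 0]]]}}

```text
t: 11.5
ee_pos: [549.3, -5.8, 205.7]
tool_rot: [[-0.041, -0.0, 0.999], [-0.999, 0.002, -0.041], [-0.002, -1.0, -0.0]]
force: [-0.7, -0.1, -0.3]
grip_width: 0.7
```

```bash
cat > door.py <<'E'
from h import *
import sys
np.set_printoptions(precision=3,suppress=True)
s=ctrl.observe();print(s['ee_pos'],s['force'])
c=imaging.capture('side'); W=world(c); ok=c['range_z']>0
cv2.imwrite(f'pics/{sys.argv[1]}.png',cv2.cvtColor(cv2.resize(c['color'][60:210,180:380],None,fx=4,fy=4),cv2.COLOR_RGB2BGR))
for r in models.pinpoint('door_edge','side')[:2]:
    p=np.array(r['location']); print(r, 'q', np.degrees(np.arctan2(p[1]+168,p[0]-438))+10.2)
E
python3 door.py d1
```

```text
[549.332  -5.817 205.74 ] [-0.728 -0.076 -0.326]
{'location': [602.6, 23.1, 152.6], 'confidence': 0.85} q 59.460720688514954
```

View pics/d1.png

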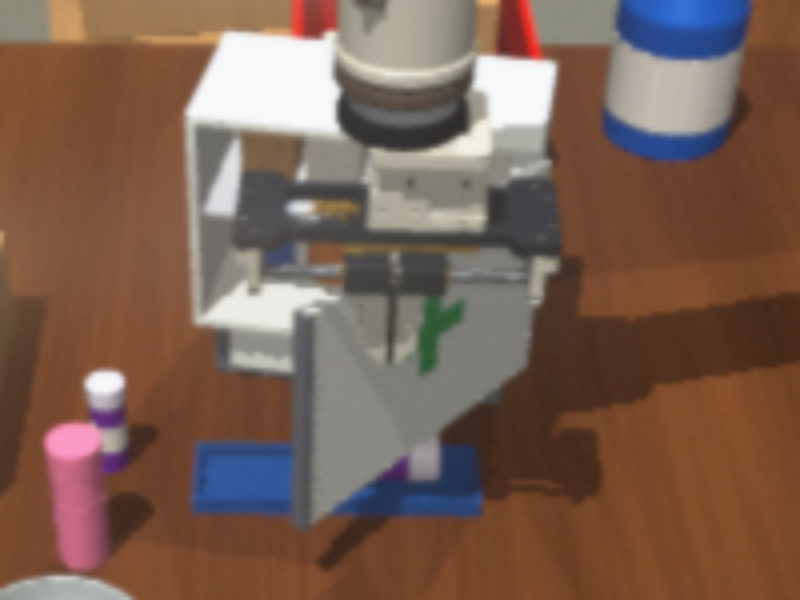

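The door swings freely over the lying tube. Continuing along the arc.

>>> {"api": "step_arm", "payload": {"plan": [[0, [4, 0, 8], [0, -0.01, 0]], [0, [5, 0, 8], [0, -0.01, 0]], [0, [5, 0, 8], [0, -0.01, 0]], [0, [6, 0, 7], [0, -0.01, 0]], [0, [7, 0, 6], [0, 0, 0]], [0, [8, 0, 5], [0, 0, 0]], [0, [8, 0, 5], [0, 0, 0]], [0, [8, 0, 4], [0, 0, 0]], [0, [8, 0, 3], [0, 0, 0]], [0, [8, 0, 2], [0, 0, 0]]]}}

```text
t: 12.43
ee_pos: [610.8, -79.7, 205.2]
tool_rot: [[0.004, -0.0, 1.0], [-1.0, 0.002, 0.004], [-0.002, -1.0, -0.0]]
force: [-0.1, 0.7, -0.5]
grip_width: 0.2
```

```bash
python3 door.py d2
```

```text
[610.803 -79.657 205.175] [-0.084  0.651 -0.479]
{'location': [672.0, -75.2, 150.7], 'confidence': 0.9} q 31.832346006779744
```

View pics/d2.png

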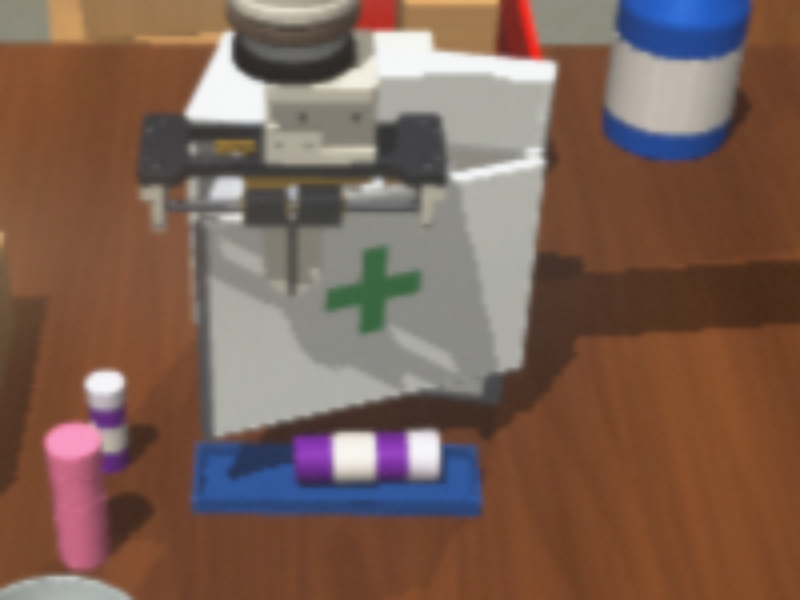

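>>> {"api": "step_arm", "payload": {"plan": [[0, [7, -2, 3], [0, 0, 0]], [0, [7, -2, 3], [0, 0, 0]], [0, [7, -1, 3], [0, 0, 0]], [0, [7, -1, 2], [0, 0, 0]], [0, [7, -1, 2], [0, 0, 0]], [0, [7, 0, 2], [0, 0, 0]], [0, [7, 0, 1], [0, 0, 0]], [0, [6, 0, 0], [0, 0, 0]], [0, [5, 0, 0], [0, 0, 0]], [0, [4, 0, 0], [0, 0, 0]]]}}

```text
t: 13.37
ee_pos: [627.8, -150.2, 212.8]
tool_rot: [[0.004, -0.001, 1.0], [-1.0, 0.002, 0.004], [-0.002, -1.0, -0.001]]
force: [-0.0, 1.1, -0.1]
grip_width: 0.4
```

```bash
python3 door.py d3
```

```text
[ 627.784 -150.242  212.804] [-0.012  1.075 -0.079]
{'location': [689.5, -159.1, 149.9], 'confidence': 0.79} q 12.22671863536413
{'location': [617.1, 250.9, -1.5], 'confidence': 0.19} q 77.05095044084325
```

View pics/d3.png

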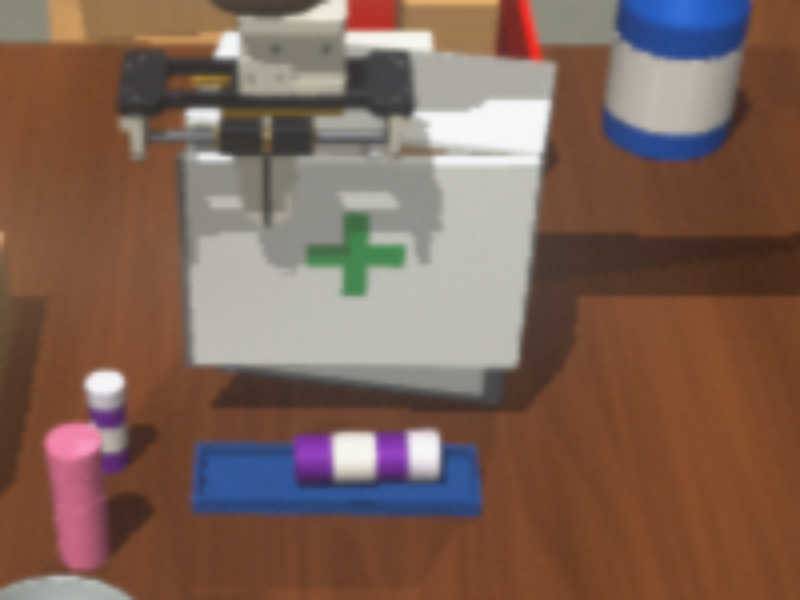

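About 10° remain. I'll push slowly until it stops.

>>> {"api": "step_arm", "payload": {"plan": [[0, [5, 0, 0], [0, 0, 0]], [0, [5, 0, 0], [0, 0, 0]], [0, [5, 0, 0], [0, 0, 0]], [0, [4, 0, 0], [0, 0, 0]], [0, [4, 0, 0], [0, 0, 0]], [0, [3, 0, 0], [0, 0, 0]], [0, [2, 0, 0], [0, 0, 0]]]}}

```text
t: 14.05
ee_pos: [627.2, -179.4, 212.5]
tool_rot: [[0.005, -0.002, 1.0], [-1.0, 0.003, 0.005], [-0.003, -1.0, -0.002]]
force: [-0.7, -0.8, 0.1]
grip_width: 0.5
```

>>> {"api": "step_arm", "payload": {"plan": [[0, [2, 0, 0], [0, 0, 0]], [0, [2, 0, 0], [0, 0, 0]], [0, [2, 0, 0], [0, 0, 0]]]}}

```text
t: 14.3
ee_pos: [627.2, -181.6, 212.4]
tool_rot: [[0.007, -0.004, 1.0], [-1.0, 0.009, 0.007], [-0.009, -1.0, -0.004]]
force: [-2.1, 5.3, 2.2]
grip_width: -0.1
```

```bash
python3 door.py d4
```

```text
[ 627.205 -181.592  212.361] [-2.071  5.287  2.163]
{'location': [687.6, -202.6, 153.5], 'confidence': 0.93} q 2.3078515860905053
{'location': [618.4, 249.1, -5.2], 'confidence': 0.47} q 76.8110257597523
```

View pics/d4.png

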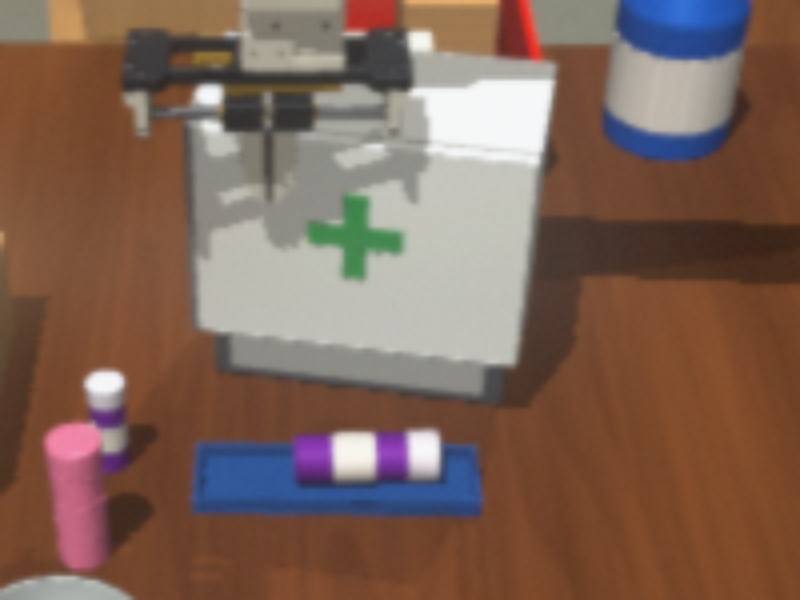

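The edge reading of 2.3° is exactly the 10 mm panel offset, so the door is shut, and the force has risen to match. I'll press slightly more, then back off.

>>> {"api": "step_arm", "payload": {"plan": [[0, [3, 0, 0], [0, 0, 0]], [0, [3, 0, 0], [0, 0, 0]], [0, [4, 0, 0], [0, 0, 0]]]}}

```text
t: 14.65
ee_pos: [627.1, -181.4, 212.4]
tool_rot: [[0.014, -0.008, 1.0], [-1.0, 0.021, 0.014], [-0.022, -1.0, -0.007]]
force: [-3.6, 10.2, 4.3]
grip_width: 0.4
```

>>> {"api": "step_arm", "payload": {"plan": [[0, [-4, 0, 0], [0, 0, 0]], [0, [-8, 0, 0], [0, 0, 0]], [0, [-12, -4, 0], [0, 0, 0]], [0, [-12, -10, 0], [0, 0, 0]], [0, [-12, -15, 0], [0, 0, 0]], [0, [-12, -15, 0], [0, 0, 0]], [0, [-12, -15, 0], [0, 0, 0]], [0, [-10, -15, 0], [0, 0, 0]], [0, [-5, -10, 0], [0, 0, 0]], [0, [0, 0, 0], [0, 0, 0]]]}}

```text
t: 15.48
ee_pos: [626.7, -85.5, 306.3]
tool_rot: [[0.018, -0.005, 1.0], [-1.0, 0.02, 0.018], [-0.02, -1.0, -0.005]]
force: [0.6, -0.1, 0.4]
grip_width: 0.4
```

```bash
python3 door.py d5
python3 - <<'E'
from h import *
for n in ['side','top']:
    c=imaging.capture(n); save(c,n+'7')
    for q in ('tube_center','door_edge','mug','bowl','thermometer','depressor','pilljar','syrup'):
        print(n,q,[(np.round(r['location']).tolist(),r['confidence']) for r in models.pinpoint(q,n)[:2]])
E
```

```text
[626.731 -85.469 306.289] [ 0.575 -0.106  0.375]
{'location': [686.4, -204.7, 148.9], 'confidence': 0.59} q 1.7956028526704735
side tube_center [([554.0, -101.0, 21.0], 0.84), ([757.0, -23.0, 50.0], 0.62)]
side door_edge [([687.0, -204.0, 150.0], 0.89), ([442.0, -170.0, 146.0], 0.33)]
side mug [([712.0, 341.0, -1.0], 0.98), ([549.0, -258.0, -6.0], 0.51)]
side bowl [([766.0, 108.0, 3.0], 0.73), ([474.0, 394.0, 0.0], 0.62)]
side thermometer [([622.0, 248.0, 0.0], 0.77)]
side depressor [([442.0, 224.0, -0.0], 0.89), ([550.0, -259.0, -2.0], 0.71)]
side pilljar [([599.0, 389.0, 1.0], 0.59)]
side syrup [([474.0, 397.0, -4.0], 0.64), ([551.0, -257.0, -3.0], 0.42)]
top tube_center [([758.0, -20.0, 50.0], 0.7), ([764.0, 110.0, 4.0], 0.68)]
top door_edge []
top mug [([705.0, 342.0, -1.0], 0.71), ([619.0, 246.0, 6.0], 0.61)]
top bowl [([762.0, 110.0, 2.0], 0.95)]
top thermometer [([619.0, 250.0, 1.0], 0.63)]
top depressor [([441.0, 223.0, -1.0], 0.7)]
top pilljar [([592.0, 391.0, 2.0], 0.94)]
top syrup [([471.0, 394.0, -0.0], 0.94)]
```

View pics/d5.png

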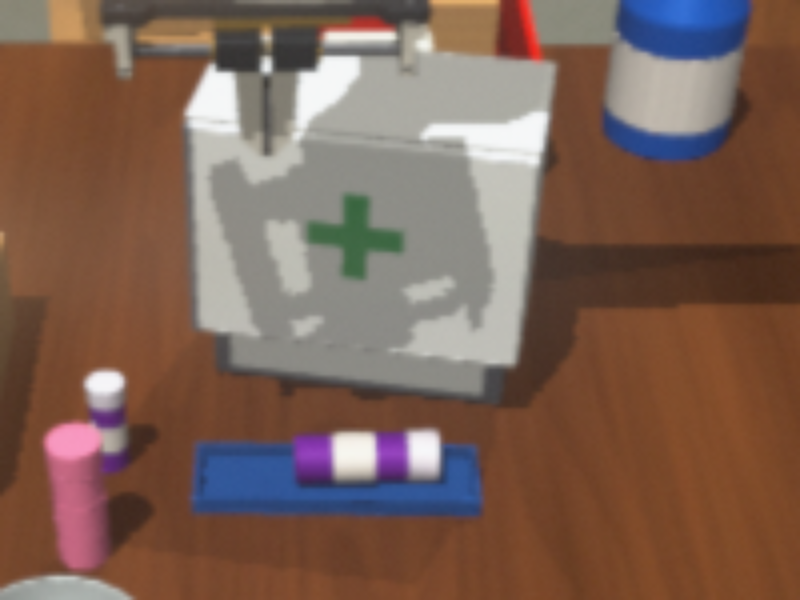

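View pics/side7.png

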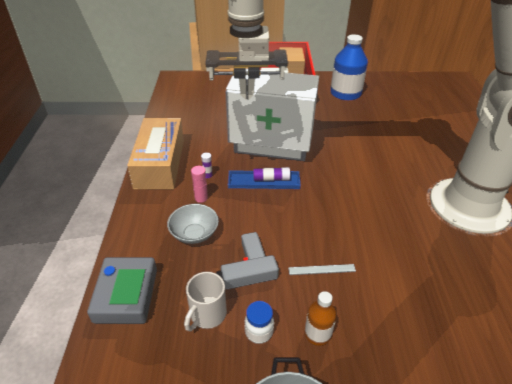

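The door is flush with the cabinet, the tube lies in the tray at (270,174), and the bystanders are in place. The arm touches nothing. Handing in.

>>> {"api": "step_arm", "payload": {"plan": [[0, [0, 0, 0], [0, 0, 0]], [0, [0, 0, 0], [0, 0, 0]]]}}

```text
t: 16.65
ee_pos: [625.3, -87.7, 302.9]
tool_rot: [[0.015, -0.01, 1.0], [-1.0, 0.02, 0.015], [-0.02, -1.0, -0.01]]
force: [-0.5, 0.5, 0.3]
grip_width: 0.4
```

```bash
python3 -c "
from bench import job,ctrl
print(ctrl.observe()['t'],job.finish_job())"
```

```text
the job is handed in; nothing more can be done
16.65 None
```

The purple tube now lies flat lengthwise in its tray and the cabinet door is shut over it. I handed the job in at 16.65 s of the 51 s allowed.

- **Tipping:** with the door still at about 1.37 rad, I pushed the tube near its lid with the closed fingertips towards the tray's -y end. It fell on its own into the tray and was not lifted or dragged.
- **Door:** I pushed the outer face round until it stopped. The force there rose to about 10 N, and then I backed the arm clear.

**Last checks:**
- The tube was at about (554, -101, 21) mm, lying in the tray.
- The door edge was at (687, -204) mm. That puts the door within about 0.5° of shut, and it looks flush in the picture.
- The bystanders were where they started, to within the networks' few mm of accuracy.
- The force reading was near zero.

In the final top view the arm hid the tube and the door edge. The networks reported only look-alikes there, so the final tube and door checks rest on the side camera alone.

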